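# Square a slide-scanner tray to its datum rail and end stop

### The arm

A 6-joint arm with a two-finger parallel gripper is mounted at the origin on the work surface. World frame = base frame: x ahead of the robot, y to its left, z up, the work surface at z = 0. Lengths are in mm, angles in rad, forces in N, time in s.
With the tool pointing down it reaches from about 300 to 775 mm from the base axis. Payload 14.6 kg.
Tool frame: the origin (TCP) lies midway between the tips of the shut fingers; the grasp point (between the pads) lies 19 mm behind it (manip.hold_point_z is the distance from the TCP to the grasp point, in mm); z points along the fingers, y is the direction in which the jaws open and shut (so a half turn about z gives the same grasp; the last joint's range is limited). The gripper opens to 94 mm and grips with 3 to 60 N. Pads are 16 mm wide; open, the fingers measure 119 mm over their backs; the gripper's body (75 mm by 177 mm) begins 78 mm behind the grasp point.
Start: joints at [-1.275, 0.3, 1.521, -0, 1.321, -0.067], TCP at [195.184, -514.191, 205.446] pointing down, gripper open.
Joint ranges: [-3.03, 3.03], [-0.79, 2.21], [0.23, 2.52], [-1.04, 4.18], [0, 3.07], [-2.55, 2.55]. Speed limits (rad/s): [2.22, 2.22, 2.57, 3.14, 3.14, 3.14].

### API

Orientations are given as [roll, pitch, yaw] about the fixed x, y, z axes, in that order (R = Rz(yaw) Ry(pitch) Rx(roll)).
In Python, from cell import manip gives the robot as it stands.
- The arm moves only by the shell command python3 -m crank 'ROWS' [OPENING] [FORCE]. ROWS is JSON, a list of rows, each an object with "offset": the shift along the world's x, y, z in m, a list of three; "spin": the turn about the world's z in degrees. In form: [{"offset": [dx, dy, dz], "spin": spin}, ...]. A call has exactly 8 rows; each row is the pose to reach, as a shift and turn from the pose measured when the call began; what a row does not reach only later rows make up. A row lasts 1/12 s, in which the tool goes at most 41.7 mm and 7.16 degrees, less where a joint would pass 70% of its speed; a pose out of reach is approached as far as the arm can. A call with a gripper value outside its range is refused whole. OPENING is the opening, from 0 (shut) to 1 (fully open), set as the call begins (- or left out, the last holds). The fingers move at their own pace and stop on an object; FORCE is the grip in N (left out, the last holds). Time passes only in rows, so rows that repeat a pose let the fingers close, or fill a call up. It gives the time, the measured TCP pose, the force and the opening at its end, in the units of the state.
- manip.read_state(): the state, without advancing time (a new reading comes with each control period).
- manip.camera(name): name is "side" or "top"; returns a dict with "pixels" (400x640x3 uint8, red, green, blue), "fx", "fy", "cx", "cy" (pixels), "k1" (the pictures are not rectified: a ray, as slopes to the right and down, at radius r is drawn at 1 + k1 r^2 times it, then the intrinsics apply), "extrinsics" (4x4, takes a point from world to camera coordinates). Camera axes: x right, y down, z forward; pixel columns grow to the right and rows downward; lengths in mm; the calibration is good to about 2 mm. A picture is of the moment at which its call begins. There is no depth.
- manip.sign_off(): hands the job in, once; it reports no verdict.
Trained networks look in a picture, given as the dict that the camera call returned (one of the last four; its "shot" number tells which), for a name from the list of things; names that differ only in an ending like _2 or _b are one class to them, and where a whole thing is asked for, a point or a joint stands for the part that bears it (a point fixed in the world has none). Each returns a list of dicts, best first, with "conf" (0 to 1); they miss things now and then, are a little off and sometimes report something else, mostly with a low value. They report only what shows in the picture. A call takes as long as a camera call.
- manip.search_frame(picture, name): "location" ([x, y, z] in mm, in world coordinates, good to about 4 mm: the middle of the surface that is visible of it).
- manip.masks_of(picture, name): "mask" (400x640 bool, what is visible of it).
The state is a dict: "clock": time; "joints": joint angles; "qd": joint speeds; "effort": joint torques, N m; "eef_pos": TCP position; "eef_rot": TCP orientation; "wrist_force": force on the tool from outside, world axes, zero at the start; "moment": the same for the moment, N m; "finger_gap": finger opening in mm.
Only numpy, scipy, OpenCV 4.12 (cv2) and the standard library are available. Lean on these libraries where they do the work, as an engineer would, in place of code of your own. Each camera call takes 0.05 s, during which the arm holds its last target. There are 200 camera calls.

### The job

Square up the loaded slide tray on the scanner's loading plate: without lifting it, push it at its two lugs until its long edge lies flat against the rail, finally pressing it home for a moment with about 10 N, first at the lug on the robot's left and then at the one on its right. Then, from its free end, slide it along the rail until it bears on the end stop with about 10 N too, and leave it lying flat along the rail and touching the stop. The slides are glass: never press it on the rail or the stop with more than 18 N, and leave the other things on the bench alone.

Things in the scene. Friction and masses are not known exactly. Their poses are not given: they have to be found in the camera images.
- plate: Fixed flat black loading plate, 270 (x) x 500 (y) x 8 mm, its top 8 mm above the bench. Origin: centre of its underside. Its x axis points from the robot's side to the rail.
- rail: Fixed rigid steel bar along the plate's far side, 20 (x) x 460 (y) x 22 mm high. Origin: centre of its underside, on the plate's top. Its x axis points square to the rail, away from the robot; y runs along the rail to the robot's left. The guiding face, which looks to the robot, is at x = -10 mm.
- stop: Fixed rigid steel end stop block, 44 (x) x 20 (y) x 24 mm high, standing on the plate against the guiding face of the rail, near the rail's left or right end (varies: 215 mm either way from the rail's middle). Origin: centre of its underside; axes as the rail's. The tray meets its flat 44 mm wide side, 10 mm from its origin along y.
- vial: Fixed round level vial, 22 mm across and 6 mm high, on the plate at the end of the rail that has no stop, in the mirror place (its centre 22 mm before the guiding face). Origin: centre of its underside. The tray does not touch it.
- tray: Loose aluminium tray, 92 (x) x 280 (y) x 16 mm high, with eight glass microscope slides side by side flush in its top; 0.3 to 0.65 kg, resting on the plate and dragging at roughly 1 to 4 N. Too wide to grasp. Origin: centre of the underside of the 92 x 280 mm part. x points from the lugs' edge to the edge that goes against the rail; y to the robot's left along its length. At the start it lies 2 to 8 cm off the rail and up to about 12 degrees askew.
- edge_left (a point): Left end of the tray's rail-side long edge, half-way up (8 mm above the tray's underside); lies on the rail's guiding face when home.
- edge_right (a point): Right end of the same edge, half-way up.
- lug_left_face (a point): Centre of the face to push of the tray's left lug, half-way up. The lugs are two aluminium blocks on the tray's long edge towards the robot, 12 mm deep (x), 30 mm wide (y), 26 mm high from the tray's underside, 80 mm either side of the tray's middle, rigid with it. The flat face looks to the tray's -x.
- lug_right_face (a point): The same point of the right lug.
- lug_left: The left lug itself; origin at the centre of its underside.
- lug_right: The right lug itself; origin at the centre of its underside.
- oil: Bystander: small amber oil bottle, 34 mm across, 70 mm high, left of the plate. Origin: centre of its underside.
- objective: Bystander: steel microscope objective standing on end beyond the plate, 32 mm across, 44 mm high. Origin: centre of its underside.
- slidebox: Bystander: closed grey slide box, 90 x 170 x 34 mm, right of the plate. Origin: centre of its underside.

How it is judged (in metres and radians):
On the way, in this order (a step that is already met when the one before it is completed fails the run):
1. the left end of the tray is pressed home on the rail (gap under 2 mm, at least 4 N on the rail) by pushing the left lug (x of edge_left in the frame of rail above -0.012 m and contact force between the fingers and lug_left above 3 N and contact force between tray and rail above 4 N), for 0.2 s.
2. then, with the right lug pushed, the tray lies on the rail over its whole length (gap under 2 mm at both ends, at least 4 N on the rail) (x of each of edge_left, edge_right in the frame of rail above -0.012 m and contact force between the fingers and lug_right above 3 N and contact force between tray and rail above 4 N), for 0.2 s.
3. then the tray, still along the rail (gap under 3 mm), bears on the end stop with at least 4 N (x of each of edge_left, edge_right in the frame of rail above -0.013 m and contact force between tray and stop above 4 N), for 0.1 s.
At the end, for the whole second after the job is handed in: The tray rests flat on the plate, at rest, both ends of its long edge less than 2 mm from the rail, its end less than 2.5 mm from the stop (x of each of edge_left, edge_right in the frame of rail above -0.012 m and y of tray in the frame of stop between -0.1525 and 0.1525 m and linear speed of tray below 0.005 m/s and height (world z) of tray below 0.011 m); the robot touches nothing.
It fails at once if the tray is pressed on the rail with more than 18 N (contact force between tray and rail above 18 N).
It fails at once if the tray is pressed on the stop with more than 18 N (contact force between tray and stop above 18 N).
It fails at once if the tray is lifted or tipped off the plate (more than 8 mm, or 0.1 rad) (height (world z) of tray above 0.016 m or angle between tray's own z axis and vertical above 0.1 rad).
It fails at once if the oil bottle, the objective or the slide box is shifted more than 15 mm (distance of any of oil, objective, slidebox from where it was at the start of the episode above 0.015 m).
It also fails if it takes over 67 s, if anything falls off the work surface, if the arm or the gripper's body presses on something with over 40 N, if the wrist force passes 120 N, or if a joint passes its speed limit or range.

## Working session

There is one attempt and no reset: what is moved stays moved. The work goes in short steps, Python scripts to look and compute and a shell command to move; the robot and the scene stay as the last step left them, time stands still between calls to the robot, and variables do not carry over. Pictures are saved under pics/ and viewed, about 8 in all and at most 12, crops included, and the job is handed in when it is done.

```bash
ls; mkdir -p pics
cat > h.py <<'E'
import numpy as np, cv2
from cell import manip
def ray(c,u,v):
    x=(u-c['cx'])/c['fx'];y=(v-c['cy'])/c['fy'];xd,yd=x,y
    for _ in range(20):
        s=1+c['k1']*(x*x+y*y);x,y=xd/s,yd/s
    E=np.array(c['extrinsics']);R,t=E[:3,:3],E[:3,3]
    return -R.T@t,R.T@np.array([x,y,1.])
def at_z(c,u,v,z):
    o,d=ray(c,u,v);return o+d*(z-o[2])/d[2]
def proj(c,p):
    E=np.array(c['extrinsics']);q=E[:3,:3]@np.array(p,float)+E[:3,3]
    x,y=q[:2]/q[2];s=1+c['k1']*(x*x+y*y)
    return c['fx']*x*s+c['cx'],c['fy']*y*s+c['cy']
def rect(c,name,z):
    """best mask -> min-area rect of its outline back-projected to height z"""
    m=manip.masks_of(c,name)
    if not m: return None
    k=m[0]['mask'].astype(np.uint8)
    cs,_=cv2.findContours(k,cv2.RETR_EXTERNAL,cv2.CHAIN_APPROX_NONE)
    ct=max(cs,key=cv2.contourArea)[:,0,:]
    P=np.array([at_z(c,u,v,z)[:2] for u,v in ct],np.float32)
    return m[0]['conf'],cv2.minAreaRect(P),P
E
python3 - <<'E'
from h import *
s=manip.read_state();print(s['clock'],s['eef_pos'],s['eef_rot'],s['wrist_force'],s['finger_gap'])
for n in('top','side'):
    c=manip.camera(n);cv2.imwrite(f'pics/{n}0.png',c['pixels'][:,:,::-1])
    print(n,ray(c,320,200)[0])
    for o in('plate','rail','stop','vial','tray','lug_left_face','lug_right_face','lug_left','lug_right','edge_left','edge_right','oil','objective','slidebox'):
        r=manip.search_frame(c,o);print(o,[(np.round(q['location'],1).tolist(),round(q['conf'],2)) for q in r[:2]])
    for o,z in(('rail',30),('tray',24),('stop',32)):
        r=rect(c,o,z);print(o,r and r[:2])
E
```

```text
pics
0.0 [ 195.11546179 -513.96027684  204.88553832] [-3.14045959e+00 -7.84126480e-05  3.62825321e-01] [-0.21694665 -0.15846846 -0.46152183] 94.05574838349855
top [ 519.76676003    9.73607922 1267.58837995]
plate [([489.0, 62.8, 5.8], 0.74)]
rail [([648.7, 73.3, 31.1], 0.96)]
stop []
vial []
tray [([540.7, 48.8, 24.1], 0.73), ([646.6, 69.9, 29.3], 0.56)]
lug_left_face [([544.6, 44.6, 21.9], 0.92)]
lug_right_face [([542.4, 47.1, 24.5], 0.79)]
lug_left [([483.9, 116.2, 32.4], 0.38)]
lug_right [([499.7, -38.2, 33.0], 0.42)]
edge_left [([544.9, 44.1, 26.5], 0.88)]
edge_right [([540.2, 43.6, 25.8], 0.92)]
oil [([614.9, 465.2, 44.9], 0.59)]
objective [([779.0, -1.6, 43.5], 0.4)]
slidebox [([576.2, -501.1, 37.8], 0.76), ([542.0, 44.7, 25.4], 0.63)]
rail (0.85, ((647.3040771484375, 67.850830078125), (26.70562744140625, 455.5345458984375), 4.993047714233398))
tray (0.66, ((539.3397216796875, 45.634864807128906), (106.62348937988281, 280.42791748046875), 5.762339115142822))
stop None
side [-37.74436022 770.85905909 849.08019098]
plate [([475.1, 146.6, 4.4], 0.9), ([569.6, -473.4, 36.3], 0.53)]
[... 328 characters left out ...]
37.5, 64.3, 24.2], 0.69)]
lug_left [([533.2, 67.5, 25.0], 0.71), ([482.2, 128.0, 26.7], 0.62)]
lug_right [([500.5, -29.4, 29.1], 0.61)]
edge_left [([538.8, 68.5, 24.8], 0.78), ([649.0, 116.0, 27.8], 0.21)]
edge_right [([532.8, 67.5, 24.3], 0.6)]
oil [([607.8, 480.3, 38.1], 0.74)]
objective [([775.6, 6.5, 27.1], 0.42)]
slidebox [([569.9, -471.6, 37.0], 0.71)]
rail (0.91, ((641.2828979492188, 73.7637939453125), (40.417293548583984, 473.1533203125), 5.038911819458008))
tray (0.65, ((535.5665893554688, 49.956024169921875), (111.61548614501953, 292.8287658691406), 5.394225597381592))
stop (0.48, ((627.0711669921875, -136.5364227294922), (43.61417770385742, 57.226139068603516), 89.62438201904297))
```

View pics/top0.png

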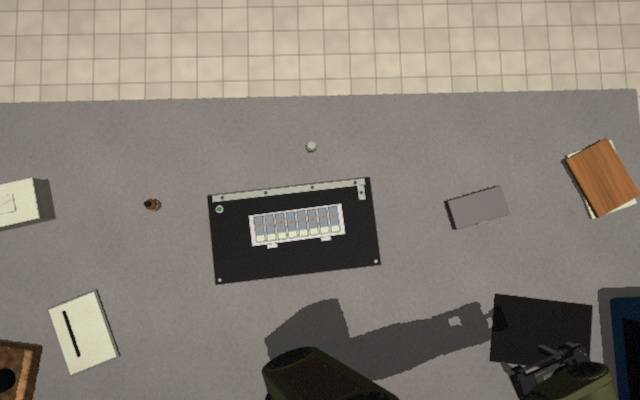

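View pics/side0.png

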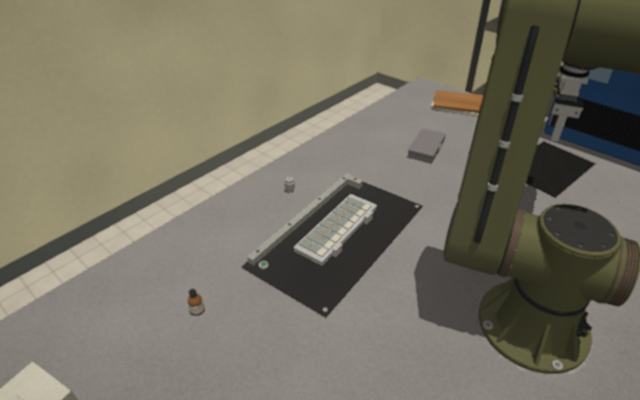

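Pictures: in the top view the rail runs (210,196)–(370,180) with the stop at its right end (361,192) and the vial at the left (219,209). The tray is at about (297,225) with lugs at (271,245) and (326,238), nearly parallel to the rail (yaw about 5°) and about 45 mm off it. The side view agrees. I'll go to the left lug with the fingers shut.

```bash
R='{"offset":[0.245,0.633,0],"spin":-15.6}'; python3 -m crank '[{"offset":[0.245,0.633,0],"spin":-15.6},{"offset":[0.245,0.633,0],"spin":-15.6},{"offset":[0.245,0.633,0],"spin":-15.6},{"offset":[0.245,0.633,0],"spin":-15.6},{"offset":[0.245,0.633,0],"spin":-15.6},{"offset":[0.245,0.633,0],"spin":-15.6},{"offset":[0.245,0.633,0],"spin":-15.6},{"offset":[0.245,0.633,0],"spin":-15.6}]' 0 20
```

```text
clock: 2.47
eef_pos: [315.6, -201.5, 205.7]
eef_rot: [3.141, -0.001, 0.09]
wrist_force: [0.6, -0.1, 0.6]
finger_gap: 43.9
```

```bash
python3 -m crank '[{"offset":[0.124,0.320,0],"spin":0},{"offset":[0.124,0.320,0],"spin":0},{"offset":[0.124,0.320,0],"spin":0},{"offset":[0.124,0.320,0],"spin":0},{"offset":[0.124,0.320,0],"spin":0},{"offset":[0.124,0.320,0],"spin":0},{"offset":[0.124,0.320,0],"spin":0},{"offset":[0.124,0.320,0],"spin":0}]'; python3 -m crank '[{"offset":[0,0,-0.04],"spin":0},{"offset":[0,0,-0.08],"spin":0},{"offset":[0,0,-0.12],"spin":0},{"offset":[0,0,-0.15],"spin":0},{"offset":[0,0,-0.17],"spin":0},{"offset":[0,0,-0.18],"spin":0},{"offset":[0,0,-0.18],"spin":0},{"offset":[0,0,-0.18],"spin":0}]'
cat > look.py <<'E'
import sys
from h import *
c=manip.camera('top');P=c['pixels'][:,:,::-1]
if len(sys.argv)>1: cv2.imwrite(f'pics/{sys.argv[1]}.png',cv2.resize(P[170:290,200:390],None,fx=4,fy=4,interpolation=cv2.INTER_CUBIC))
for o,z in(('rail',30),('tray',24)):
    r=rect(c,o,z);print(o,r and r[:2])
for o in('lug_left','lug_right'):
    r=manip.search_frame(c,o);print(o,[(np.round(q['location'],1).tolist(),round(q['conf'],2)) for q in r[:2]])
s=manip.read_state();print(s['clock'],s['eef_pos'],s['wrist_force'])
E
python3 look.py a
```

```text
clock: 3.13
eef_pos: [435.7, 110.0, 205.9]
eef_rot: [3.141, -0.001, 0.09]
wrist_force: [1.8, -0.9, -0.3]
finger_gap: 0.4
clock: 3.8
eef_pos: [436.2, 110.1, 26.6]
eef_rot: [3.141, -0.002, 0.09]
wrist_force: [0.0, -0.1, 0.3]
finger_gap: 0.5
rail (0.6, ((647.3173828125, 67.76309204101562), (22.939123153686523, 454.5888671875), 5.096751689910889))
tray (0.66, ((538.8795166015625, 44.57244873046875), (104.12444305419922, 282.5675048828125), 5.518442153930664))
lug_left [([486.0, 115.7, 32.5], 0.6)]
lug_right [([496.7, -40.7, 31.2], 0.45), ([544.5, 39.0, 22.4], 0.26)]
4.05 [436.33439427 110.12435051  26.96625604] [-0.67009046 -0.36138024  0.03402688]
```

View pics/a.png

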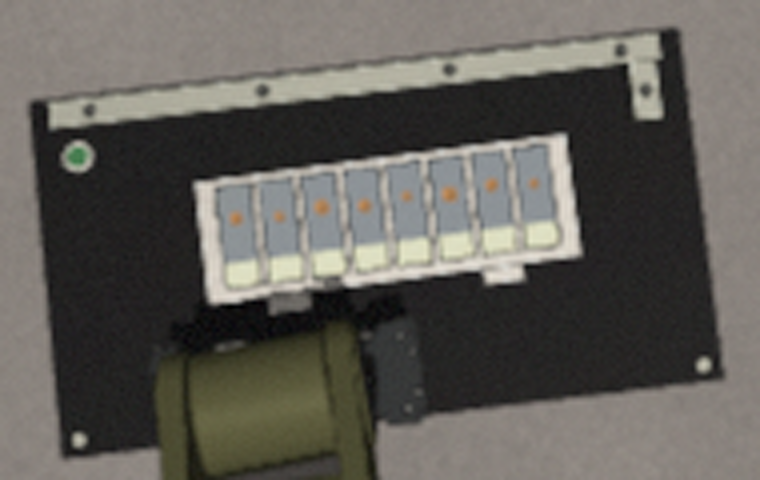

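```bash
python3 -m crank '[{"offset":[0,0.006,-0.006],"spin":0},{"offset":[0,0.006,-0.012],"spin":0},{"offset":[0.004,0.006,-0.013],"spin":0},{"offset":[0.008,0.006,-0.013],"spin":0},{"offset":[0.012,0.007,-0.013],"spin":0},{"offset":[0.016,0.007,-0.013],"spin":0},{"offset":[0.020,0.007,-0.013],"spin":0},{"offset":[0.020,0.007,-0.013],"spin":0}]'; python3 -m crank '[{"offset":[0.003,0,0],"spin":0},{"offset":[0.006,0,0],"spin":0},{"offset":[0.009,0,0],"spin":0},{"offset":[0.012,0.001,0],"spin":0},{"offset":[0.015,0.001,0],"spin":0},{"offset":[0.018,0.001,0],"spin":0},{"offset":[0.021,0.002,0],"spin":0},{"offset":[0.024,0.002,0],"spin":0}]'
python3 look.py
```

```text
clock: 4.72
eef_pos: [457.2, 117.1, 14.1]
eef_rot: [3.141, -0.004, 0.09]
wrist_force: [-0.3, -0.9, 0.1]
finger_gap: 0.5
clock: 5.38
eef_pos: [481.4, 119.2, 14.0]
eef_rot: [3.141, -0.004, 0.09]
wrist_force: [-0.7, 0.8, -0.4]
finger_gap: 0.4
rail (0.71, ((648.3189086914062, 65.14326477050781), (25.430740356445312, 455.2023620605469), 4.927342891693115))
tray (0.88, ((545.29541015625, 44.283409118652344), (104.05106353759766, 279.66778564453125), 2.9087629318237305))
lug_left [([649.9, 72.7, 33.0], 0.29)]
lug_right [([502.7, -37.3, 31.7], 0.53), ([648.0, 72.0, 31.5], 0.41)]
5.6333 [481.16670695 119.09745468  14.07212686] [0.36103564 0.45354128 0.29777624]
```

```bash
python3 -m crank '[{"offset":[0.003,0,0],"spin":0},{"offset":[0.006,0,0],"spin":0},{"offset":[0.009,0,0],"spin":0},{"offset":[0.012,0.001,0],"spin":0},{"offset":[0.015,0.001,0],"spin":0},{"offset":[-0.010,0,0],"spin":0},{"offset":[-0.030,0,0],"spin":0},{"offset":[-0.030,0,0],"spin":0}]'; python3 -m crank '[{"offset":[0.0,-0.04,0],"spin":0},{"offset":[0.0,-0.08,0],"spin":0},{"offset":[0.0,-0.12,0],"spin":0},{"offset":[0.004,-0.155,0],"spin":0},{"offset":[0.008,-0.155,0],"spin":0},{"offset":[0.016,-0.155,0],"spin":0},{"offset":[0.024,-0.155,0],"spin":0},{"offset":[0.024,-0.155,0],"spin":0}]'
python3 look.py b
```

```text
clock: 6.3
eef_pos: [448.6, 119.0, 13.6]
eef_rot: [3.141, -0.002, 0.09]
wrist_force: [-1.4, -0.1, -0.2]
finger_gap: 0.5
clock: 6.97
eef_pos: [474.4, -35.1, 13.8]
eef_rot: [3.141, -0.003, 0.092]
wrist_force: [-0.0, -0.2, -0.3]
finger_gap: 0.6
rail (0.56, ((647.828125, 66.44284057617188), (22.527816772460938, 457.8734130859375), 5.01654577255249))
tray (0.98, ((557.1823120117188, 41.449073791503906), (284.823486328125, 104.49049377441406), 88.39480590820312))
lug_left [([511.2, 120.5, 29.2], 0.42)]
lug_right []
7.2167 [472.40881438 -35.3110016   13.56442671] [ 0.2996937  -0.24850005 -0.36425104]
```

View pics/b.png

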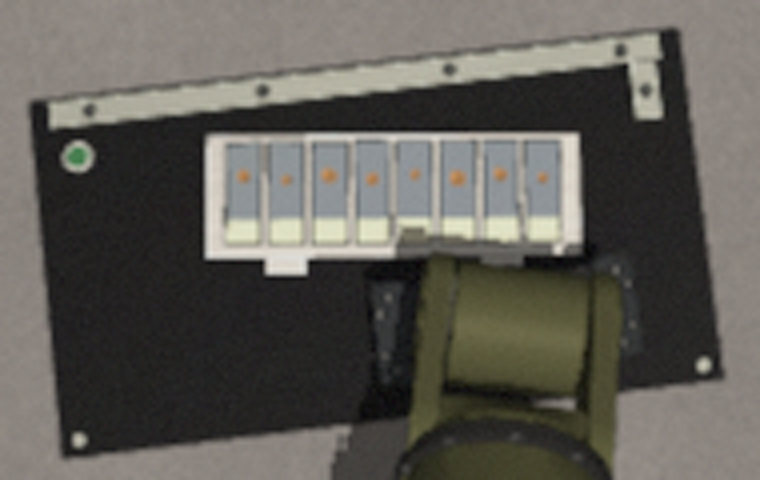

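```bash
python3 -m crank '[{"offset":[0.006,-0.003,0],"spin":0},{"offset":[0.012,-0.004,0],"spin":0},{"offset":[0.018,-0.004,0],"spin":0},{"offset":[0.024,-0.003,0],"spin":0},{"offset":[0.030,-0.003,0],"spin":0},{"offset":[0.034,-0.003,0],"spin":0},{"offset":[0.038,-0.002,0],"spin":0},{"offset":[0.041,-0.002,0],"spin":0}]'; python3 -m crank '[{"offset":[-0.015,0,0],"spin":0},{"offset":[-0.030,0,0],"spin":0},{"offset":[-0.036,0.03,0],"spin":0},{"offset":[-0.036,0.07,0],"spin":0},{"offset":[-0.036,0.11,0],"spin":0},{"offset":[-0.036,0.15,0],"spin":0},{"offset":[-0.036,0.158,0],"spin":0},{"offset":[-0.036,0.158,0],"spin":0}]'
python3 look.py
```

```text
clock: 7.88
eef_pos: [513.7, -37.2, 13.5]
eef_rot: [3.141, -0.001, 0.092]
wrist_force: [-1.0, -0.2, -0.9]
finger_gap: 0.4
clock: 8.55
eef_pos: [477.7, 123.0, 13.5]
eef_rot: [3.141, -0.002, 0.095]
wrist_force: [-0.5, 0.2, 0.5]
finger_gap: 0.1
rail (0.62, ((647.3818969726562, 66.34579467773438), (26.863100051879883, 458.5068664550781), 4.794783592224121))
tray (0.81, ((567.6218872070312, 46.51820373535156), (103.18385314941406, 279.33184814453125), 4.438586711883545))
lug_left []
lug_right []
8.8 [477.90422098 119.56917491  13.42309233] [-0.11419518 -0.81270561  0.33003788]
```

```bash
python3 -m crank '[{"offset":[0.006,0.002,0],"spin":0},{"offset":[0.012,0.002,0],"spin":0},{"offset":[0.017,0.002,0],"spin":0},{"offset":[0.021,0.002,0],"spin":0},{"offset":[0.024,0.002,0],"spin":0},{"offset":[0.027,0.003,0],"spin":0},{"offset":[0.029,0.003,0],"spin":0},{"offset":[0.030,0.003,0],"spin":0}]'; python3 -m crank '[{"offset":[0.0005,0,0],"spin":0},{"offset":[0.001,0,0],"spin":0},{"offset":[0.0015,0,0],"spin":0},{"offset":[0.002,0,0],"spin":0},{"offset":[0.0025,0,0],"spin":0},{"offset":[0.003,0,0],"spin":0},{"offset":[0.0035,0,0],"spin":0},{"offset":[0.004,0,0],"spin":0}]';python3 look.py c
```

```text
clock: 9.47
eef_pos: [508.0, 122.6, 13.3]
eef_rot: [3.141, -0.001, 0.09]
wrist_force: [-1.3, 0.0, 0.1]
finger_gap: 0.7
clock: 10.13
eef_pos: [512.0, 122.6, 13.3]
eef_rot: [3.141, -0.001, 0.09]
wrist_force: [-0.9, -0.3, -0.3]
finger_gap: 0.3
rail (0.74, ((647.626220703125, 66.42259216308594), (21.80003547668457, 457.87042236328125), 4.931639194488525))
tray (0.72, ((577.9385986328125, 45.408103942871094), (104.027587890625, 286.45513916015625), 0.05857745558023453))
lug_left []
lug_right [([530.2, -38.5, 32.1], 0.6)]
10.3833 [512.08173323 122.60522142  13.35074696] [-0.09109296  0.53166729 -0.1111341 ]
```

View pics/c.png

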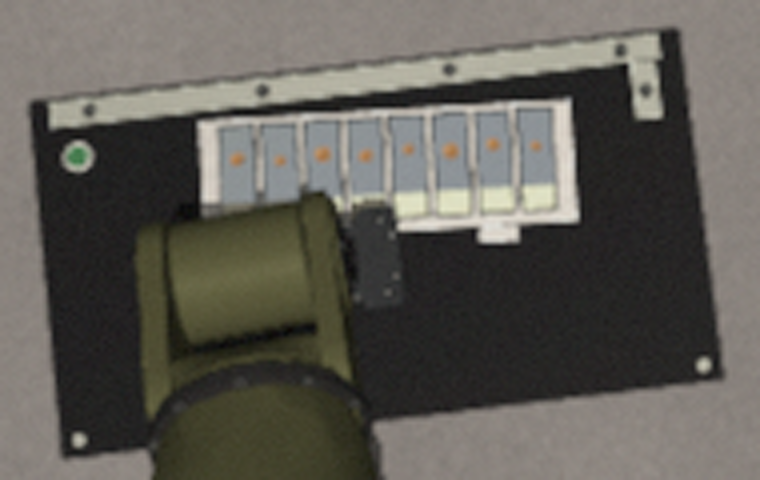

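```bash
python3 -m crank '[{"offset":[0.0004,0,0],"spin":0},{"offset":[0.0008,0,0],"spin":0},{"offset":[0.0012,0,0],"spin":0},{"offset":[0.0016,0,0],"spin":0},{"offset":[0.002,0,0],"spin":0},{"offset":[0.0023,0,0],"spin":0},{"offset":[0.0026,0,0],"spin":0},{"offset":[0.003,0,0],"spin":0}]';  python3 -m crank '[{"offset":[0.0002,0,0],"spin":0},{"offset":[0.0004,0,0],"spin":0},{"offset":[0.0006,0,0],"spin":0},{"offset":[0.0008,0,0],"spin":0},{"offset":[0.001,0,0],"spin":0},{"offset":[0.0012,0,0],"spin":0},{"offset":[0.0014,0,0],"spin":0},{"offset":[0.0016,0,0],"spin":0}]'
```

```text
clock: 11.05
eef_pos: [515.1, 122.6, 13.4]
eef_rot: [3.141, -0.001, 0.09]
wrist_force: [-0.6, -0.2, -0.2]
finger_gap: 0.8
clock: 11.72
eef_pos: [516.7, 122.6, 13.4]
eef_rot: [3.141, -0.001, 0.09]
wrist_force: [-1.2, 0.4, -0.0]
finger_gap: 0.7
```

```bash
python3 -m crank '[{"offset":[0.0002,0,0],"spin":0},{"offset":[0.0004,0,0],"spin":0},{"offset":[0.0006,0,0],"spin":0},{"offset":[0.0008,0,0],"spin":0},{"offset":[0.001,0,0],"spin":0},{"offset":[0.0012,0,0],"spin":0},{"offset":[0.0014,0,0],"spin":0},{"offset":[0.0016,0,0],"spin":0}]'
```

```text
clock: 12.38
eef_pos: [518.0, 122.4, 13.2]
eef_rot: [3.141, -0.0, 0.09]
wrist_force: [-5.4, -2.1, 2.1]
finger_gap: 0.5
```

```bash
python3 -m crank '[{"offset":[0.0002,0,0],"spin":0},{"offset":[0.0004,0,0],"spin":0},{"offset":[0.0006,0,0],"spin":0},{"offset":[0.0008,0,0],"spin":0},{"offset":[0.001,0,0],"spin":0},{"offset":[0.001,0,0],"spin":0},{"offset":[0.001,0,0],"spin":0},{"offset":[0.001,0,0],"spin":0}]'
```

```text
clock: 13.05
eef_pos: [518.8, 122.3, 13.1]
eef_rot: [3.141, 0.0, 0.09]
wrist_force: [-5.1, -2.1, 1.4]
finger_gap: 0.7
```

```bash
python3 -m crank '[{"offset":[0.0004,0,0],"spin":0},{"offset":[0.0007,0,0],"spin":0},{"offset":[0.001,0,0],"spin":0},{"offset":[0.0013,0,0],"spin":0},{"offset":[0.0016,0,0],"spin":0},{"offset":[0.0018,0,0],"spin":0},{"offset":[0.002,0,0],"spin":0},{"offset":[0.002,0,0],"spin":0}]';python3 look.py d
```

```text
clock: 13.72
eef_pos: [520.8, 122.3, 13.1]
eef_rot: [3.141, 0.0, 0.09]
wrist_force: [-4.2, -2.0, 0.2]
finger_gap: 0.6
rail (0.93, ((647.021240234375, 65.19793701171875), (24.203372955322266, 460.76971435546875), 4.984685897827148))
tray (0.97, ((586.4437866210938, 46.72080993652344), (102.6771240234375, 280.2601013183594), 3.6448287963867188))
lug_left []
lug_right []
13.9667 [520.82590285 122.31075258  13.0879862 ] [-3.20135528 -0.90582777 -0.32484181]
```

View pics/d.png

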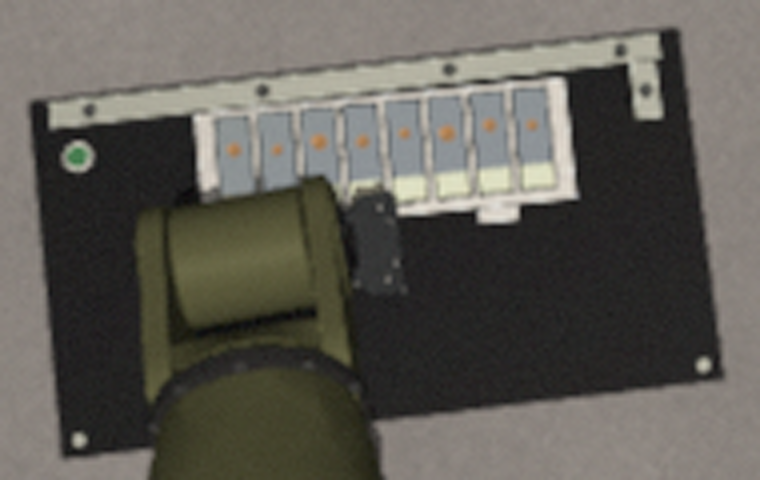

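```bash
python3 -m crank '[{"offset":[0.0003,0,0],"spin":0},{"offset":[0.0006,0,0],"spin":0},{"offset":[0.0008,0,0],"spin":0},{"offset":[0.001,0,0],"spin":0},{"offset":[0.0012,0,0],"spin":0},{"offset":[0.0012,0,0],"spin":0},{"offset":[0.0012,0,0],"spin":0},{"offset":[0.0012,0,0],"spin":0}]'
```

```text
clock: 14.63
eef_pos: [522.0, 122.3, 13.1]
eef_rot: [3.141, 0.0, 0.09]
wrist_force: [-4.6, -1.6, 1.2]
finger_gap: 0.9
```

```bash
python3 -m crank '[{"offset":[0.0002,0,0],"spin":0},{"offset":[0.0004,0,0],"spin":0},{"offset":[0.0006,0,0],"spin":0},{"offset":[0.0008,0,0],"spin":0},{"offset":[0.0008,0,0],"spin":0},{"offset":[0.0008,0,0],"spin":0},{"offset":[0.0008,0,0],"spin":0},{"offset":[0.0008,0,0],"spin":0}]'
```

```text
clock: 15.3
eef_pos: [522.0, 122.3, 13.0]
eef_rot: [3.141, 0.002, 0.09]
wrist_force: [-9.8, -1.6, 4.5]
finger_gap: 0.9
```

```bash
python3 -m crank '[{"offset":[0.0008,0,0],"spin":0},{"offset":[0.0008,0,0],"spin":0},{"offset":[0.0008,0,0],"spin":0},{"offset":[0.0008,0,0],"spin":0},{"offset":[0,0,0],"spin":0},{"offset":[-0.010,-0.001,0],"spin":0},{"offset":[-0.025,-0.002,0],"spin":0},{"offset":[-0.025,-0.002,0],"spin":0}]';python3 -m crank '[{"offset":[0,-0.04,0],"spin":0},{"offset":[0,-0.08,0],"spin":0},{"offset":[0,-0.12,0],"spin":0},{"offset":[0.007,-0.152,0],"spin":0},{"offset":[0.014,-0.156,0],"spin":0},{"offset":[0.021,-0.156,0],"spin":0},{"offset":[0.028,-0.156,0],"spin":0},{"offset":[0.030,-0.156,0],"spin":0}]'; python3 look.py e
```

```text
clock: 15.97
eef_pos: [495.9, 120.4, 13.0]
eef_rot: [3.141, 0.002, 0.09]
wrist_force: [-0.6, -0.3, -0.8]
finger_gap: 0.7
clock: 16.63
eef_pos: [527.3, -34.5, 13.1]
eef_rot: [3.141, 0.001, 0.092]
wrist_force: [0.1, 0.4, 0.1]
finger_gap: 0.3
rail (0.73, ((648.8236083984375, 66.32594299316406), (28.260034561157227, 458.20819091796875), 4.569687843322754))
tray (0.91, ((588.3651733398438, 47.82594299316406), (104.10674285888672, 281.3019714355469), 4.575048446655273))
lug_left []
lug_right []
16.8833 [525.7184055  -34.87690521  12.92567712] [ 0.42525519  0.60205932 -0.06098447]
```

View pics/e.png

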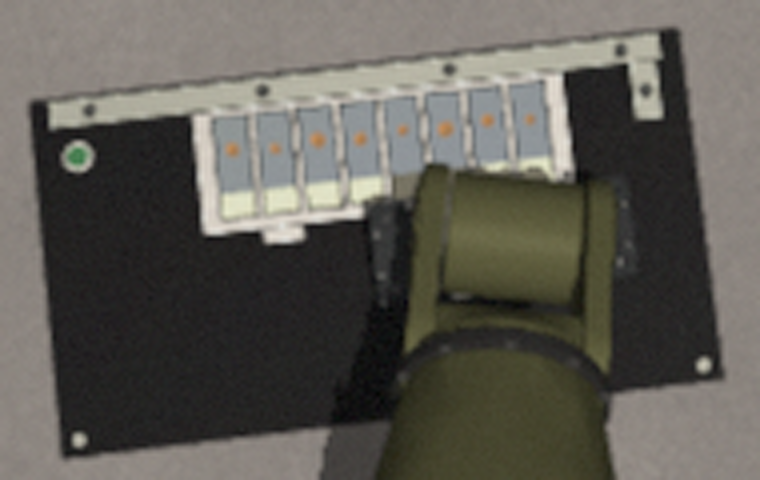

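```bash
python3 -m crank '[{"offset":[0.002,-0.002,0],"spin":0},{"offset":[0.004,-0.002,0],"spin":0},{"offset":[0.006,-0.002,0],"spin":0},{"offset":[0.007,-0.002,0],"spin":0},{"offset":[0.0074,-0.002,0],"spin":0},{"offset":[0.0078,-0.002,0],"spin":0},{"offset":[0.008,-0.002,0],"spin":0},{"offset":[0.008,-0.002,0],"spin":0}]'; python3 -m crank '[{"offset":[0.0002,0,0],"spin":0},{"offset":[0.0004,0,0],"spin":0},{"offset":[0.0006,0,0],"spin":0},{"offset":[0.0008,0,0],"spin":0},{"offset":[0.001,0,0],"spin":0},{"offset":[0.001,0,0],"spin":0},{"offset":[0.001,0,0],"spin":0},{"offset":[0.001,0,0],"spin":0}]'
```

```text
clock: 17.55
eef_pos: [533.7, -36.9, 12.9]
eef_rot: [3.141, 0.002, 0.092]
wrist_force: [-0.2, 0.3, -1.5]
finger_gap: 0.3
clock: 18.22
eef_pos: [534.7, -36.9, 12.9]
eef_rot: [3.141, 0.003, 0.092]
wrist_force: [0.2, -0.6, -0.3]
finger_gap: 0.4
```

```bash
python3 -m crank '[{"offset":[0.0002,0,0],"spin":0},{"offset":[0.0004,0,0],"spin":0},{"offset":[0.0006,0,0],"spin":0},{"offset":[0.0008,0,0],"spin":0},{"offset":[0.0008,0,0],"spin":0},{"offset":[0.0008,0,0],"spin":0},{"offset":[0.0008,0,0],"spin":0},{"offset":[0.0008,0,0],"spin":0}]'
```

```text
clock: 18.88
eef_pos: [535.5, -36.9, 12.9]
eef_rot: [3.141, 0.002, 0.092]
wrist_force: [-0.2, -0.2, 0.3]
finger_gap: 0.5
```

```bash
python3 -m crank '[{"offset":[0.0002,0,0],"spin":0},{"offset":[0.0004,0,0],"spin":0},{"offset":[0.0006,0,0],"spin":0},{"offset":[0.0008,0,0],"spin":0},{"offset":[0.0008,0,0],"spin":0},{"offset":[0.0008,0,0],"spin":0},{"offset":[0.0008,0,0],"spin":0},{"offset":[0.0008,0,0],"spin":0}]'
```

```text
clock: 19.55
eef_pos: [535.8, -36.9, 12.8]
eef_rot: [3.141, 0.004, 0.092]
wrist_force: [-5.3, 0.4, 2.4]
finger_gap: 0.9
```

```bash
python3 -m crank '[{"offset":[0.0002,0,0],"spin":0},{"offset":[0.0004,0,0],"spin":0},{"offset":[0.0006,0,0],"spin":0},{"offset":[0.0006,0,0],"spin":0},{"offset":[0.0006,0,0],"spin":0},{"offset":[0.0006,0,0],"spin":0},{"offset":[0.0006,0,0],"spin":0},{"offset":[0.0006,0,0],"spin":0}]'
```

```text
clock: 20.22
eef_pos: [535.8, -36.9, 12.6]
eef_rot: [3.141, 0.005, 0.092]
wrist_force: [-6.8, -0.5, 3.1]
finger_gap: 0.5
```

```bash
python3 -m crank '[{"offset":[0.0004,0,0],"spin":0},{"offset":[0.0006,0,0],"spin":0},{"offset":[0.0008,0,0],"spin":0},{"offset":[0.0009,0,0],"spin":0},{"offset":[0.0009,0,0],"spin":0},{"offset":[0.0009,0,0],"spin":0},{"offset":[0.0009,0,0],"spin":0},{"offset":[0.0009,0,0],"spin":0}]'
```

```text
clock: 20.88
eef_pos: [535.7, -36.9, 12.4]
eef_rot: [-3.142, 0.008, 0.092]
wrist_force: [-9.2, 0.0, 3.9]
finger_gap: 0.6
```

```bash
python3 -m crank '[{"offset":[-0.010,0,0.001],"spin":0},{"offset":[-0.04,0,0.002],"spin":0},{"offset":[-0.05,0.03,0.002],"spin":0},{"offset":[-0.05,0.07,0.002],"spin":0},{"offset":[-0.05,0.11,0.002],"spin":0},{"offset":[-0.05,0.15,0.002],"spin":0},{"offset":[-0.05,0.19,0.002],"spin":0},{"offset":[-0.05,0.23,0.002],"spin":0}]'; python3 -m crank '[{"offset":[0,0.025,0],"spin":0},{"offset":[0,0.03,0],"spin":0},{"offset":[0.03,0.03,0],"spin":0},{"offset":[0.06,0.03,0],"spin":0},{"offset":[0.09,0.03,0],"spin":0},{"offset":[0.1,0.03,0],"spin":0},{"offset":[0.1,0.03,0],"spin":0},{"offset":[0.1,0.03,0],"spin":0}]'; python3 look.py f
```

```text
clock: 21.55
eef_pos: [485.8, 195.3, 14.7]
eef_rot: [-3.141, 0.006, 0.092]
wrist_force: [2.0, -0.7, -0.3]
finger_gap: 0.4
clock: 22.22
eef_pos: [585.5, 224.8, 14.1]
eef_rot: [-3.141, 0.007, 0.091]
wrist_force: [0.3, 0.2, -0.5]
finger_gap: 0.6
rail (0.57, ((652.2202758789062, 25.782821655273438), (28.672576904296875, 371.54608154296875), 4.542497158050537))
tray (0.93, ((588.1869506835938, 47.91155242919922), (104.0250473022461, 278.5780334472656), 4.800814628601074))
lug_left []
lug_right [([547.2, -39.1, 34.2], 0.44)]
22.4667 [585.27040395 225.38412671  14.92761099] [ 0.33285922  0.36880962 -0.24582578]
```

View pics/f.png

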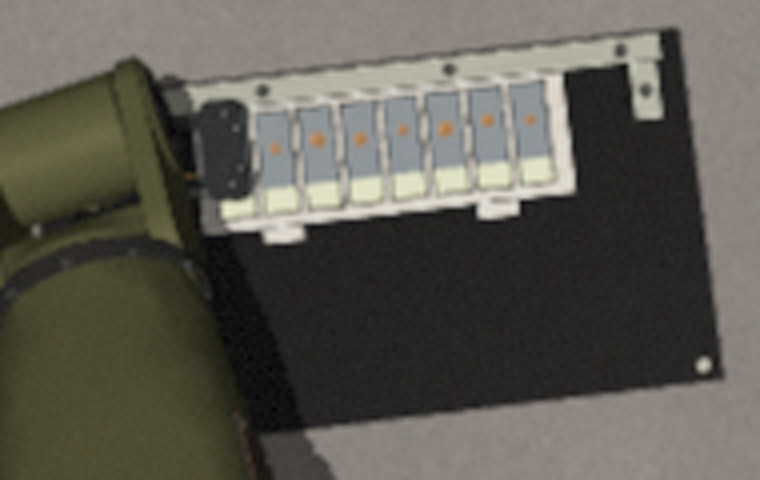

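```bash
python3 -m crank '[{"offset":[0.0006,-0.006,0],"spin":0},{"offset":[0.0011,-0.012,0],"spin":0},{"offset":[0.0016,-0.018,0],"spin":0},{"offset":[0.0020,-0.022,0],"spin":0},{"offset":[0.0024,-0.026,0],"spin":0},{"offset":[0.0028,-0.030,0],"spin":0},{"offset":[0.0032,-0.034,0],"spin":0},{"offset":[0.0036,-0.038,0],"spin":0}]'; python3 -m crank '[{"offset":[0.0003,-0.003,0],"spin":0},{"offset":[0.0006,-0.006,0],"spin":0},{"offset":[0.0008,-0.009,0],"spin":0},{"offset":[0.0011,-0.012,0],"spin":0},{"offset":[0.0014,-0.015,0],"spin":0},{"offset":[0.0016,-0.018,0],"spin":0},{"offset":[0.0018,-0.020,0],"spin":0},{"offset":[0.0020,-0.022,0],"spin":0}]'; python3 look.py g
```

```text
clock: 23.13
eef_pos: [588.8, 187.1, 15.0]
eef_rot: [-3.141, 0.006, 0.092]
wrist_force: [-1.4, 1.3, 0.6]
finger_gap: 0.5
clock: 23.8
eef_pos: [590.8, 164.9, 14.9]
eef_rot: [-3.141, 0.007, 0.092]
wrist_force: [-1.2, 1.8, 1.0]
finger_gap: 0.4
rail (0.86, ((655.4255981445312, -14.345413208007812), (25.773914337158203, 296.2496643066406), 3.9281671047210693))
tray (0.91, ((592.1101684570312, -2.809326171875), (104.18199920654297, 253.4167022705078), 4.540246486663818))
lug_left []
lug_right [([550.6, -69.9, 33.5], 0.51)]
24.05 [590.86659792 165.05781614  14.84590179] [ 0.33810732 -0.32801665  0.93770863]
```

View pics/g.png

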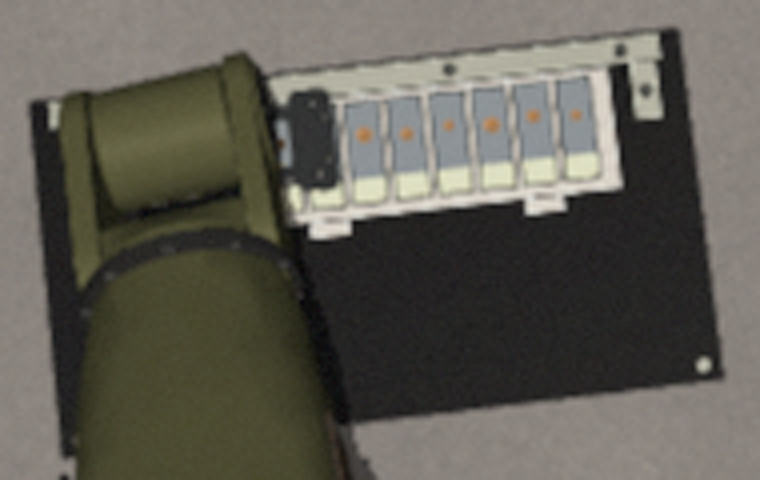

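```bash
python3 -m crank '[{"offset":[0.0001,-0.0015,0],"spin":0},{"offset":[0.0003,-0.003,0],"spin":0},{"offset":[0.0004,-0.0045,0],"spin":0},{"offset":[0.0005,-0.006,0],"spin":0},{"offset":[0.0006,-0.007,0],"spin":0},{"offset":[0.0007,-0.008,0],"spin":0},{"offset":[0.0008,-0.0085,0],"spin":0},{"offset":[0.0008,-0.009,0],"spin":0}]'; python3 -m crank '[{"offset":[0.0,-0.0003,0],"spin":0},{"offset":[0.0,-0.0006,0],"spin":0},{"offset":[0.0001,-0.0009,0],"spin":0},{"offset":[0.0001,-0.0012,0],"spin":0},{"offset":[0.0001,-0.0014,0],"spin":0},{"offset":[0.0001,-0.0016,0],"spin":0},{"offset":[0.0002,-0.0018,0],"spin":0},{"offset":[0.0002,-0.002,0],"spin":0}]'
```

```text
clock: 24.72
eef_pos: [591.7, 156.0, 14.9]
eef_rot: [-3.141, 0.006, 0.092]
wrist_force: [-0.5, 1.6, 1.8]
finger_gap: 0.1
clock: 25.38
eef_pos: [591.9, 154.0, 14.9]
eef_rot: [-3.141, 0.007, 0.092]
wrist_force: [-1.3, 1.0, 1.2]
finger_gap: 0.2
```

```bash
python3 -m crank '[{"offset":[0.0,-0.0002,0],"spin":0},{"offset":[0.0,-0.0004,0],"spin":0},{"offset":[0.0001,-0.0006,0],"spin":0},{"offset":[0.0001,-0.0008,0],"spin":0},{"offset":[0.0001,-0.0010,0],"spin":0},{"offset":[0.0001,-0.0010,0],"spin":0},{"offset":[0.0001,-0.0010,0],"spin":0},{"offset":[0.0001,-0.0010,0],"spin":0}]'
```

```text
clock: 26.05
eef_pos: [591.9, 153.0, 14.8]
eef_rot: [-3.141, 0.007, 0.092]
wrist_force: [-0.1, 0.9, 1.3]
finger_gap: -0.0
```

```bash
python3 -m crank '[{"offset":[0.0,-0.0002,0],"spin":0},{"offset":[0.0,-0.0004,0],"spin":0},{"offset":[0.0001,-0.0006,0],"spin":0},{"offset":[0.0001,-0.0008,0],"spin":0},{"offset":[0.0001,-0.0010,0],"spin":0},{"offset":[0.0001,-0.0010,0],"spin":0},{"offset":[0.0001,-0.0010,0],"spin":0},{"offset":[0.0001,-0.0010,0],"spin":0}]'
```

```text
clock: 26.72
eef_pos: [592.0, 151.9, 14.9]
eef_rot: [-3.141, 0.007, 0.092]
wrist_force: [-0.9, 1.3, 1.2]
finger_gap: 0.4
```

```bash
python3 -m crank '[{"offset":[0.0,-0.0002,0],"spin":0},{"offset":[0.0,-0.0004,0],"spin":0},{"offset":[0.0001,-0.0006,0],"spin":0},{"offset":[0.0001,-0.0008,0],"spin":0},{"offset":[0.0001,-0.0008,0],"spin":0},{"offset":[0.0001,-0.0008,0],"spin":0},{"offset":[0.0001,-0.0008,0],"spin":0},{"offset":[0.0001,-0.0008,0],"spin":0}]'
```

```text
clock: 27.38
eef_pos: [592.1, 151.1, 14.8]
eef_rot: [-3.141, 0.007, 0.092]
wrist_force: [-0.4, 0.8, 0.6]
finger_gap: 0.4
```

```bash
python3 -m crank '[{"offset":[0.0,-0.0002,0],"spin":0},{"offset":[0.0,-0.0004,0],"spin":0},{"offset":[0.0001,-0.0006,0],"spin":0},{"offset":[0.0001,-0.0008,0],"spin":0},{"offset":[0.0001,-0.0008,0],"spin":0},{"offset":[0.0001,-0.0008,0],"spin":0},{"offset":[0.0001,-0.0008,0],"spin":0},{"offset":[0.0001,-0.0008,0],"spin":0}]'
```

```text
clock: 28.05
eef_pos: [592.3, 150.3, 14.9]
eef_rot: [-3.141, 0.007, 0.092]
wrist_force: [-0.9, 0.7, 1.0]
finger_gap: 0.4
```

```bash
python3 -m crank '[{"offset":[0.0,-0.0002,0],"spin":0},{"offset":[0.0,-0.0004,0],"spin":0},{"offset":[0.0001,-0.0006,0],"spin":0},{"offset":[0.0001,-0.0008,0],"spin":0},{"offset":[0.0001,-0.0008,0],"spin":0},{"offset":[0.0001,-0.0008,0],"spin":0},{"offset":[0.0001,-0.0008,0],"spin":0},{"offset":[0.0001,-0.0008,0],"spin":0}]'
```

```text
clock: 28.72
eef_pos: [592.4, 149.6, 14.9]
eef_rot: [-3.141, 0.007, 0.092]
wrist_force: [-1.2, 3.0, 2.1]
finger_gap: 0.3
```

```bash
python3 -m crank '[{"offset":[0.0,-0.0002,0],"spin":0},{"offset":[0.0,-0.0003,0],"spin":0},{"offset":[0.0,-0.0004,0],"spin":0},{"offset":[0.0,-0.0005,0],"spin":0},{"offset":[0.0,-0.0005,0],"spin":0},{"offset":[0,-0.0005,0],"spin":0},{"offset":[0,-0.0005,0],"spin":0},{"offset":[0,-0.0005,0],"spin":0}]'
```

```text
clock: 29.38
eef_pos: [592.4, 149.4, 15.0]
eef_rot: [-3.141, 0.006, 0.092]
wrist_force: [-1.3, 6.0, 1.3]
finger_gap: 0.4
```

```bash
python3 -m crank '[{"offset":[0.0,-0.0002,0],"spin":0},{"offset":[0.0,-0.0004,0],"spin":0},{"offset":[0.0,-0.0005,0],"spin":0},{"offset":[0.0,-0.0006,0],"spin":0},{"offset":[0.0,-0.0006,0],"spin":0},{"offset":[0,-0.0006,0],"spin":0},{"offset":[0,-0.0006,0],"spin":0},{"offset":[0,-0.0006,0],"spin":0}]'
```

```text
clock: 30.05
eef_pos: [592.5, 149.2, 15.2]
eef_rot: [-3.14, 0.006, 0.092]
wrist_force: [-0.9, 6.2, 2.4]
finger_gap: 0.3
```

```bash
python3 -m crank '[{"offset":[0.0,-0.0003,0],"spin":0},{"offset":[0.0,-0.0005,0],"spin":0},{"offset":[0.0,-0.0007,0],"spin":0},{"offset":[0.0,-0.0008,0],"spin":0},{"offset":[0.0,-0.0009,0],"spin":0},{"offset":[0,-0.0009,0],"spin":0},{"offset":[0,-0.0009,0],"spin":0},{"offset":[0,-0.0009,0],"spin":0}]'
```

```text
clock: 30.72
eef_pos: [592.6, 148.8, 15.4]
eef_rot: [-3.139, 0.005, 0.092]
wrist_force: [-1.3, 7.7, 2.2]
finger_gap: 0.5
```

```bash
python3 look.py h
```

```text
rail (0.61, ((655.5169067382812, -23.28692626953125), (22.01171112060547, 272.5194091796875), 4.9736504554748535))
tray (0.8, ((593.9440307617188, -20.254730224609375), (101.8793716430664, 239.6037139892578), 4.89758825302124))
lug_left [([538.7, 72.8, 33.9], 0.47)]
lug_right [([549.9, -87.0, 29.5], 0.61), ([593.0, -32.7, 23.2], 0.37)]
30.9667 [592.60992985 148.83682876  15.4410249 ] [-1.27346012  8.19588486  3.54393477]
```

View pics/h.png

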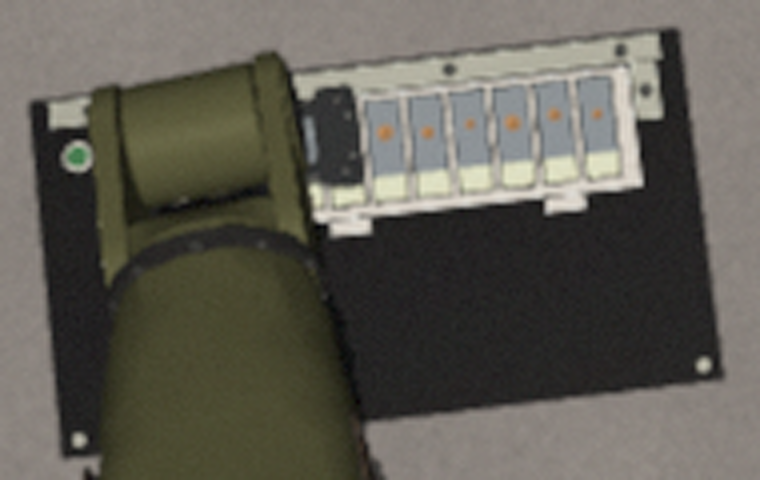

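```bash
python3 -m crank '[{"offset":[0.0,-0.0004,0],"spin":0},{"offset":[0.0,-0.0007,0],"spin":0},{"offset":[0.0,-0.0009,0],"spin":0},{"offset":[0.0,-0.0010,0],"spin":0},{"offset":[0.0,-0.0010,0],"spin":0},{"offset":[0,-0.0010,0],"spin":0},{"offset":[0,-0.0010,0],"spin":0},{"offset":[0,-0.0010,0],"spin":0}]'
```

```text
clock: 31.63
eef_pos: [592.7, 148.5, 15.7]
eef_rot: [-3.139, 0.005, 0.092]
wrist_force: [-1.3, 7.6, 3.9]
finger_gap: 0.6
```

```bash
python3 -m crank '[{"offset":[0.0,-0.0005,0],"spin":0},{"offset":[0.0,-0.0008,0],"spin":0},{"offset":[0.0,-0.0011,0],"spin":0},{"offset":[0.0,-0.0013,0],"spin":0},{"offset":[0.0,-0.0014,0],"spin":0},{"offset":[0,-0.0014,0],"spin":0},{"offset":[0,-0.0014,0],"spin":0},{"offset":[0,-0.0014,0],"spin":0}]'
```

```text
clock: 32.3
eef_pos: [592.9, 148.1, 16.1]
eef_rot: [-3.137, 0.004, 0.093]
wrist_force: [-1.4, 9.5, 4.1]
finger_gap: 0.3
```

```bash
python3 -m crank '[{"offset":[0.0,0.001,0],"spin":0},{"offset":[-0.0004,0.005,0],"spin":0},{"offset":[-0.002,0.02,0],"spin":0},{"offset":[-0.004,0.04,0],"spin":0},{"offset":[-0.004,0.045,0.03],"spin":0},{"offset":[-0.004,0.045,0.07],"spin":0},{"offset":[-0.004,0.045,0.11],"spin":0},{"offset":[-0.004,0.045,0.15],"spin":0}]'; python3 -m crank '[{"offset":[-0.04,0,0],"spin":0},{"offset":[-0.08,0,0],"spin":0},{"offset":[-0.12,0,0],"spin":0},{"offset":[-0.16,0,0],"spin":0},{"offset":[-0.2,0,0],"spin":0},{"offset":[-0.2,0,0],"spin":0},{"offset":[-0.2,0,0],"spin":0},{"offset":[-0.2,0,0],"spin":0}]'; python3 look.py i
```

```text
clock: 32.97
eef_pos: [588.3, 193.9, 167.7]
eef_rot: [-3.138, 0.004, 0.093]
wrist_force: [0.3, 0.2, 0.6]
finger_gap: 0.5
clock: 33.63
eef_pos: [388.9, 194.4, 168.2]
eef_rot: [-3.138, 0.003, 0.094]
wrist_force: [-0.1, -0.3, -0.2]
finger_gap: 0.5
rail (0.59, ((647.8881225585938, 67.89924621582031), (27.563474655151367, 455.52288818359375), 4.914487838745117))
tray (0.69, ((589.9876708984375, -2.8250579833984375), (110.3226318359375, 284.8245849609375), 5.417564392089844))
lug_left [([536.3, 70.7, 35.5], 0.4)]
lug_right [([779.4, 3.5, 40.3], 0.7), ([551.4, -87.4, 32.8], 0.57)]
33.8833 [388.85335036 193.88913183 167.39758367] [-0.17727477  0.54627067  0.84764608]
```

View pics/i.png

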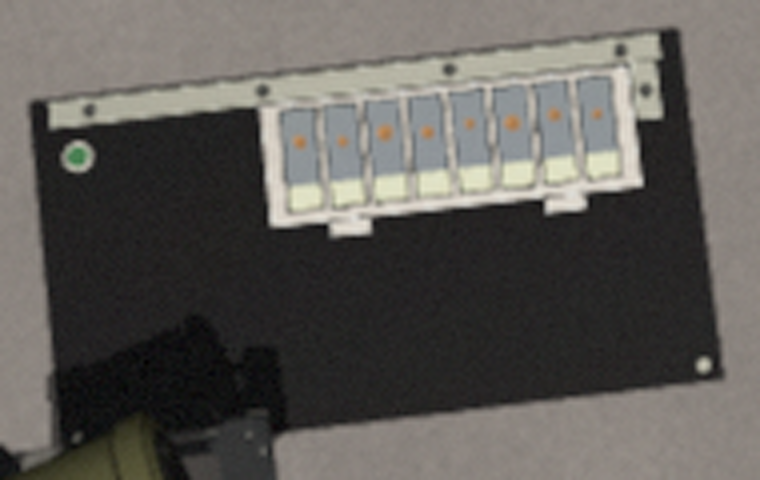

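Run:
```python
from h import *
c=manip.camera('top');g=cv2.cvtColor(c['pixels'],cv2.COLOR_RGB2GRAY).astype(float)
def edge(cols,line,z,rise):
    P=[]
    for u in cols:
        v0=line(u);vs=np.arange(v0-5,v0+5,.25);i=np.array([cv2.getRectSubPix(g.astype(np.float32),(1,1),(float(u),float(v)))[0,0] for v in vs])
        d=np.gradient(i)*rise;d=np.clip(d,0,None)
        k=d.argmax();w=np.zeros_like(d);w[max(0,k-6):k+7]=d[max(0,k-6):k+7]
        P.append(at_z(c,u,(w*vs).sum()/w.sum(),z)[:2])
    P=np.array(P)
    for _ in range(3):
        f=np.polyfit(P[:,1],P[:,0],1);r=P[:,0]-np.polyval(f,P[:,1]);P=P[abs(r)<2*max(r.std(),.3)]
    return f,r.std(),len(P)
L=lambda a,b:(lambda u:a[1]+(u-a[0])*(b[1]-a[1])/(b[0]-a[0]))
q=lambda x,y:(200+x/4,170+y/4)
t=L(q(275,228),q(640,187))
f1=edge([u for u in range(271,359) if not(280<u<296 or 333<u<349)],t,16,-1)
f2=edge(range(215,262),L(q(50,130),q(660,63)),30,-1)
f3=edge(range(215,362),L(q(50,101),q(660,33)),30,1)
for n,f in(('tray front',f1),('rail guide',f2),('rail far',f3)):
    a=f[0];print(n,'deg',round(-np.degrees(np.arctan(a[0])),2),'x at y=137,-142:',np.round(np.polyval(a,[137,-142]),1),f[1:])
```

```text
tray front deg 4.68 x at y=137,-142: [541.5 564.4] (np.float64(0.40510123604873827), 58)
rail guide deg 5.04 x at y=137,-142: [633.6 658.2] (np.float64(0.4813238480970223), 47)
rail far deg 5.02 x at y=137,-142: [652.9 677.4] (np.float64(0.49215743631745124), 127)
```

The edge fit puts the tray about 0.3° off the rail, so the right end may lag by about 1.5 mm. There's time left, so I'll seat it with one more gentle press at the right lug.

```bash
python3 -m crank '[{"offset":[0.12,-0.282,0],"spin":0},{"offset":[0.12,-0.282,0],"spin":0},{"offset":[0.12,-0.282,0],"spin":0},{"offset":[0.12,-0.282,0],"spin":0},{"offset":[0.12,-0.282,0],"spin":0},{"offset":[0.12,-0.282,0],"spin":0},{"offset":[0.12,-0.282,0],"spin":0},{"offset":[0.12,-0.282,0],"spin":0}]'; python3 -m crank '[{"offset":[0,0,-0.04],"spin":0},{"offset":[0,0,-0.08],"spin":0},{"offset":[0,0,-0.12],"spin":0},{"offset":[0,0,-0.145],"spin":0},{"offset":[0,0,-0.154],"spin":0},{"offset":[0,0,-0.154],"spin":0},{"offset":[0,0,-0.154],"spin":0},{"offset":[0,0,-0.154],"spin":0}]'
```

```text
clock: 34.6
eef_pos: [509.9, -92.6, 167.0]
eef_rot: [-3.139, 0.005, 0.089]
wrist_force: [-0.2, -0.0, 0.8]
finger_gap: 0.1
clock: 35.27
eef_pos: [511.1, -92.8, 14.8]
eef_rot: [-3.14, 0.002, 0.089]
wrist_force: [-0.1, 0.0, -0.3]
finger_gap: 0.4
```

```bash
python3 -m crank '[{"offset":[0.004,0.004,0],"spin":0},{"offset":[0.010,0.004,0],"spin":0},{"offset":[0.016,0.004,0],"spin":0},{"offset":[0.020,0.004,0],"spin":0},{"offset":[0.023,0.004,0],"spin":0},{"offset":[0.025,0.004,0],"spin":0},{"offset":[0.026,0.004,0],"spin":0},{"offset":[0.026,0.004,0],"spin":0}]'; python3 -m crank '[{"offset":[0.0002,0,0],"spin":0},{"offset":[0.0004,0,0],"spin":0},{"offset":[0.0006,0,0],"spin":0},{"offset":[0.0008,0,0],"spin":0},{"offset":[0.0009,0,0],"spin":0},{"offset":[0.0009,0,0],"spin":0},{"offset":[0.0009,0,0],"spin":0},{"offset":[0.0009,0,0],"spin":0}]'
```

```text
clock: 35.93
eef_pos: [537.2, -88.8, 14.7]
eef_rot: [-3.139, 0.003, 0.089]
wrist_force: [-0.2, 0.3, -0.8]
finger_gap: 0.2
clock: 36.6
eef_pos: [538.0, -88.8, 14.7]
eef_rot: [-3.139, 0.003, 0.089]
wrist_force: [1.0, 0.1, -0.5]
finger_gap: 0.7
```

```bash
python3 -m crank '[{"offset":[0.0002,0,0],"spin":0},{"offset":[0.0004,0,0],"spin":0},{"offset":[0.0006,0,0],"spin":0},{"offset":[0.0008,0,0],"spin":0},{"offset":[0.0008,0,0],"spin":0},{"offset":[0.0008,0,0],"spin":0},{"offset":[0.0008,0,0],"spin":0},{"offset":[0.0008,0,0],"spin":0}]'
```

```text
clock: 37.27
eef_pos: [538.9, -88.8, 14.7]
eef_rot: [-3.139, 0.003, 0.089]
wrist_force: [0.2, 0.6, -0.0]
finger_gap: 0.3
```

```bash
python3 -m crank '[{"offset":[0.0002,0,0],"spin":0},{"offset":[0.0004,0,0],"spin":0},{"offset":[0.0006,0,0],"spin":0},{"offset":[0.0008,0,0],"spin":0},{"offset":[0.0008,0,0],"spin":0},{"offset":[0.0008,0,0],"spin":0},{"offset":[0.0008,0,0],"spin":0},{"offset":[0.0008,0,0],"spin":0}]'
```

```text
clock: 37.93
eef_pos: [539.7, -88.8, 14.7]
eef_rot: [-3.139, 0.003, 0.09]
wrist_force: [1.0, 0.8, 0.3]
finger_gap: 0.4
```

```bash
python3 -m crank '[{"offset":[0.0002,0,0],"spin":0},{"offset":[0.0004,0,0],"spin":0},{"offset":[0.0005,0,0],"spin":0},{"offset":[0.0005,0,0],"spin":0},{"offset":[0.0005,0,0],"spin":0},{"offset":[0.0005,0,0],"spin":0},{"offset":[0.0005,0,0],"spin":0},{"offset":[0.0005,0,0],"spin":0}]'
```

```text
clock: 38.6
eef_pos: [540.2, -88.8, 14.7]
eef_rot: [-3.139, 0.003, 0.089]
wrist_force: [-1.0, -1.3, -0.9]
finger_gap: 0.5
```

```bash
python3 -m crank '[{"offset":[0.0002,0,0],"spin":0},{"offset":[0.0004,0,0],"spin":0},{"offset":[0.0006,0,0],"spin":0},{"offset":[0.0006,0,0],"spin":0},{"offset":[0.0006,0,0],"spin":0},{"offset":[0.0006,0,0],"spin":0},{"offset":[0.0006,0,0],"spin":0},{"offset":[0.0006,0,0],"spin":0}]'
```

```text
clock: 39.27
eef_pos: [540.3, -88.7, 14.6]
eef_rot: [-3.139, 0.004, 0.089]
wrist_force: [-5.1, 0.5, 2.2]
finger_gap: 0.6
```

```bash
python3 -m crank '[{"offset":[0.0002,0,0],"spin":0},{"offset":[0.0004,0,0],"spin":0},{"offset":[0.0005,0,0],"spin":0},{"offset":[0.0005,0,0],"spin":0},{"offset":[0.0005,0,0],"spin":0},{"offset":[0.0005,0,0],"spin":0},{"offset":[0.0005,0,0],"spin":0},{"offset":[0.0005,0,0],"spin":0}]'
```

```text
clock: 39.93
eef_pos: [540.3, -88.7, 14.5]
eef_rot: [-3.139, 0.005, 0.09]
wrist_force: [-6.5, -0.2, 1.6]
finger_gap: 0.5
```

```bash
python3 -m crank '[{"offset":[-0.001,0,0],"spin":0},{"offset":[-0.010,-0.001,0],"spin":0},{"offset":[-0.04,-0.003,0],"spin":0},{"offset":[-0.06,-0.003,0.02],"spin":0},{"offset":[-0.09,-0.003,0.05],"spin":0},{"offset":[-0.12,-0.003,0.08],"spin":0},{"offset":[-0.14,-0.003,0.1],"spin":0},{"offset":[-0.14,-0.003,0.1],"spin":0}]'; python3 look.py j; python3 -c "
from cell import manip
s=manip.read_state();print(s['qd'],s['wrist_force'])"
```

```text
clock: 40.6
eef_pos: [399.6, -92.0, 118.2]
eef_rot: [-3.141, -0.001, 0.089]
wrist_force: [0.4, -0.1, 0.4]
finger_gap: 0.4
rail (0.79, ((647.5806274414062, 67.68217468261719), (24.248394012451172, 455.8691711425781), 4.761562347412109))
tray (0.86, ((592.5912475585938, -0.9009246826171875), (103.47331237792969, 282.3480224609375), 4.774061679840088))
lug_left [([538.9, 68.4, 32.5], 0.48)]
lug_right [([781.2, -2.6, 43.1], 0.56), ([551.8, -87.6, 31.4], 0.44)]
40.85 [400.57664146 -91.57842483 113.60434065] [0.10374574 0.0687814  0.42081423]
[ 0.00032992  0.0084717  -0.00010343  0.00048136  0.00425531 -0.00082874] [0.10374574 0.0687814  0.42081423]
```

View pics/j.png

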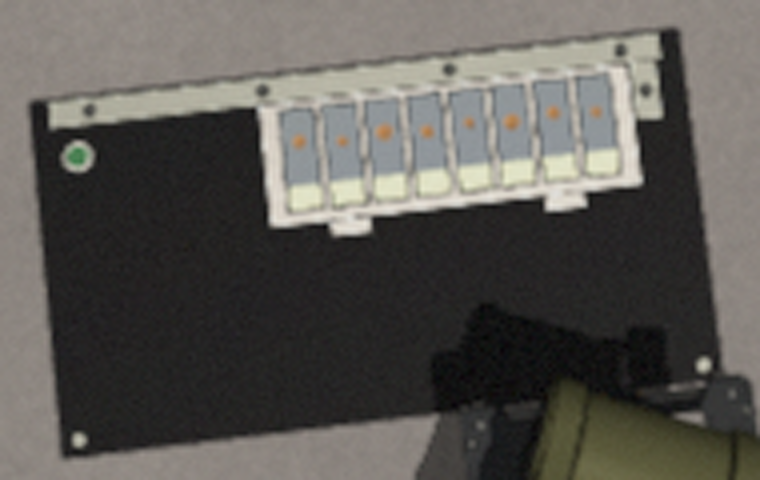

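```bash
python3 -c "
from cell import manip
print(manip.sign_off())"
```

```text
the job is handed in; nothing more can be done
None
```

The tray is squared up against the rail and touching the end stop, and the job is handed in at about 41 s of the 67 s limit. No verdict is reported.

**What I did**
- I pushed the tray to the rail by alternating between the left and right lugs.
- I pressed it home at the left lug with about 9.8 N, then at the right lug with about 9.2 N.
- From its left (free) end I slid it along the rail to the stop and pressed there with about 9.5 N.
- Every wrist-force reading, taken at the end of each move, stayed below about 11 N. I could not see peaks in between.

**Last checks**
- **Disagreement, before the final press:** an edge fit after the stop push put the tray about 0.3° off the rail, which could mean a gap of about 1.5 mm at the right end. The lug and mask measurements pointed the opposite way.
- **Fix:** I pressed the right lug once more with about 6.5 N. It stopped firmly at the position I had predicted for a seated tray.
- **After the fix:** tray and rail measured 4.77° and 4.76°, and the last picture shows the tray flat on the rail with its end at the stop. The picture resolves only about 3 mm per pixel, so a sub-millimetre gap at the stop would not show.
- **Robot:** it was clear of everything, with the wrist force near zero.
- **Bystanders:** I did not re-measure the oil bottle, objective and slide box, but the arm's path never came near them.

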